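# Raise the recipe camera to its second stop and hold it there

### The arm

A 6-joint arm with a two-finger parallel gripper is mounted at the origin on a cart in front of the work surface, level with it; the furniture and walls round the work are solid. World frame = base frame: x ahead of the robot, y to its left, z up, the work surface at z = 0. Lengths are in m, angles in rad, forces in N, time in s.
With the tool pointing down it reaches from about 0.3 to 0.875 m from the base axis. Payload 4.2 kg.
Tool frame: the origin (TCP) lies at the very end of the fingers, on their centre line; the grasp point (between the pads) lies 19 mm behind it; z points along the fingers, y is the line along which they close (so a half turn about z gives the same grasp; the last joint's range is limited). The gripper opens to 85 mm and grips with 20 to 120 N. Pads are 22 mm wide; open, the fingers measure 114 mm over their backs; the gripper's body (76 mm by 85 mm) begins 54 mm behind the grasp point. The pads swing forward as they close: fully open they stand 13 mm farther back than shut.
Start: joints at [1.229, 0.32, 1.565, -0, 1.257, -0.02], TCP at [0.182, 0.546, 0.194] pointing down, gripper open.
Joint ranges: [-3.11, 3.11], [-0.84, 2.01], [0.21, 2.61], [-1.34, 4.49], [0.05, 2.63], [-2.56, 2.56]. Speed limits (rad/s): [2.57, 2.57, 3.14, 3.14, 3.14, 3.14].

### API

Orientations are given as a unit quaternion [x, y, z, w].
In Python, from rig import * gives the robot as it stands. The module is installed in compiled form; this text tells all that it offers. Calls block until the motion is done:
- reach(position, orientation): joint-space move of the TCP to a pose.
- move_straight(position, rot=None, velocity=0.15, contact_N=None): straight line of the TCP; rot=None keeps the orientation; velocity is the mean speed in m/s. With contact_N (N) it stops when the force on the tool has changed by that much, and returns True; else False.
- goto_joints(angles): joint-space move.
- grip(opening, effort=None): finger opening in m; effort is the grip in N (None keeps the last); returns when the fingers have stopped.
- wait(seconds).
- inverse_kinematics(position, orientation): joint angles nearest the present ones, or None.
- sense(): the state.
- grab_frame(name): name is "scene" or "top" or "wrist"; returns the picture (400x640x3 uint8, red, green, blue); there is no depth.
- camera_model(name): a dict with "fx", "fy", "cx", "cy" (pixels), "dist" ([k1, k2, p1, p2, k3] as OpenCV has them; the pictures are not rectified), "rvec" (rotation vector, rad) and "tvec" (3), from world to camera coordinates, as OpenCV has them; the wrist camera has in their place "mount" (4x4, takes a point from camera to tool coordinates, whose origin is the TCP and whose axes are the flange's). Camera axes: x right, y down, z forward; pixel columns grow to the right and rows downward; lengths in m; the calibration is good to about 2 mm. A picture is of the moment at which its call begins: read the wrist's pose just before it. camera_model takes no time and is no camera call.
A pose or a line that the arm cannot do raises IKError and nothing moves.
- job_done(): hands the job in; it is judged then, once.
The state is a dict: "time": time; "joints": joint angles; "joint_velocities": joint speeds; "tau": joint torques, N m; "ee_pos": TCP position; "orientation": TCP orientation; "ft_force": force on the tool from outside, world axes, zero at the start; "torque": the same for the moment, N m; "width": finger opening in m; "gripper_force": force on a finger pad.
Only numpy, scipy, OpenCV 4.12 (cv2) and the standard library are available. Lean on these libraries where they do the work, as an engineer would, in place of code of your own. Each camera call takes 0.05 s, during which the arm holds its last target. There are 200 camera calls.

### The job

The recipe camera hangs too low to film the whole chopping board. Push the clamp lever on the stand's collar fully down to free the column, then pinch the head across its flanks so that the button is squeezed in, and pull the camera straight up past the first stop to the second, where it goes no higher. Finish holding it up there with the button still squeezed in, so that I can set the clamp; leave the board, the food and everything else where it stands.

Things in the scene. Friction and masses are not known exactly. Their poses are not given: they have to be found in the camera images.
- cam_stand: Camera stand, fixed to the worktop: round dark foot 135 mm across, upright 34 mm tube, black clamp collar (43 mm across, 143 to 169 mm up) at its top. Origin on the worktop under the tube's axis. Its +y points along the boom to the camera, its -y to the side of the clamp lever, its -x (roughly towards the robot) to the side of the button and of the three index holes in the tube; z up.
- cam_lever (a joint): Clamp lever on the collar, angle in rad: at 0 it stands 45 degrees up (clamped), at 1.1 it points 18 degrees below level (fully open, a solid stop); the column is free from about 0.75. It starts between 0 and 0.15. It swings in the stand's y-z plane, stays where it is left, and takes about 3 to 4 N at its pad to push down.
- lever_pivot (a point): Pivot axis of the clamp lever (along the stand's x), 25 mm from the tube's axis on the stand's -y side, 152 mm above the worktop.
- lever_pad (a point): Middle of the upper face of the lever's thumb pad (18 mm wide, 34 mm long, 8 mm thick), 68 mm from the pivot; the lever's end is 84 mm from the pivot. It can be pushed straight down from above with the closed fingertips.
- cam_column (a joint): Height of the telescopic column in m: 0 down, 0.050 first stop, 0.100 second stop (solid end of travel). Carries head, boom and camera, about 0.36 kg together; pulling it takes about 4 to 7 N. The column cannot rise unless the lever is down and the button is squeezed in; let go between the stops, it sinks to the one below and the pin snaps in there.
- head_grip (a point): Centre of the black head between its two grip flanks, 205 mm above the worktop with the column down; turns and rises with the column, axes as the stand's. The head is 30 mm thick along x, and spans -26 to +34 mm along y and 20 mm above and below this point; the 12 mm boom leaves it along +y to the camera (46 x 58 x 32 mm) 189 mm out. The collar's top lies 36 mm below this point with the column down.
- cam_button (a joint): Squeeze button in the head's -x flank, travel in m: 0 out, 0.006 fully in; the pin is free from about 0.0045. Springy, 2.4 N at first and 6 N fully in.
- button_face (a point): Middle of the button's outer face (24 mm wide along y, 18 mm high), level with the head's centre; out, it stands 7 mm proud of the flank (37 mm over button and head), fully in 1 mm (31 mm). A pinch from above along the stand's x, one finger on the button and the other on the opposite flank, squeezes it in.
- board_mid (a point): Chopping board under the camera, 210 x 320 x 20 mm, at its centre. To be left alone.
- onion_mid (a point): Red onion on the board, 78 mm across, 84 mm high, at its centre. To be left alone.
- garlic_mid (a point): Garlic bulb on the board, 56 mm, at its centre. To be left alone.
- lemon_mid (a point): Lemon on the board, 71 x 53 x 51 mm, at its centre. To be left alone.
- ramekin_mid (a point): White ramekin on the board, 80 mm across, 42 mm high, at its centre. To be left alone.
- peeler_mid (a point): Peeler on the board, 170 x 25 x 18 mm, at its centre. To be left alone.
- salt_mid (a point): Salt shaker at the near right, 44 mm across, 90 mm high, at its centre. To be left alone.
- pepper_mid (a point): Wooden pepper mill at the left, 58 mm across, 180 mm high, at its centre. To be left alone.

How it is judged:
On the way, in this order (a step that is already met when the one before it is completed fails the run):
1. the clamp lever is pushed down while the column is still home (value of joint cam_lever above 0.9 rad and value of joint cam_column below 0.01 m), for 0.1 s.
2. with the button squeezed in, the column is pulled past the first stop (value of joint cam_button above 0.004 m and value of joint cam_column above 0.055 m), for 0.05 s.
At the end, for the whole second after the job is handed in: The column stands at its second stop (within 6 mm of the end of its 100 mm travel), the clamp lever is down (over 0.9 of 1.1 rad), and the gripper's fingers still hold the head (over 2 N) with the button squeezed in (over 4 of 6 mm), so that no pin carries the camera (value of joint cam_column above 0.094 m and value of joint cam_button above 0.004 m and value of joint cam_lever above 0.9 rad and contact force between the fingers and cam_column above 2 N); the arm keeps its last pose, push and grip.
It fails at once if the board or something on it is shifted by more than 20 mm (distance of any of board_mid, onion_mid, garlic_mid, lemon_mid, ramekin_mid, peeler_mid from where it was at the start of the episode above 0.02 m).
It fails at once if the salt shaker or pepper mill is shifted by more than 20 mm (distance of any of salt_mid, pepper_mid from where it was at the start of the episode above 0.02 m).
It also fails if it takes over 35 s, if anything falls off the work surface, if the arm or the gripper's body presses on something with over 40 N, if the wrist force passes 120 N, or if a joint passes its speed limit or range.

## Working session

There is one attempt and no reset: what is moved stays moved. The work goes in short steps, each a Python script; the robot and the scene stay as the last script left them, time stands still between calls to the robot, and variables do not carry over. Pictures are saved under pics/ and viewed, at most 10 in all, crops included, and the job is handed in when it is done.

```bash
mkdir -p pics; python3 - <<'E'
from rig import *
import cv2
for n in ("scene","top"):
    cv2.imwrite(f"pics/{n}0.png",grab_frame(n)[:,:,::-1]); print(n,camera_model(n))
print(sense())
E
```

```text
scene {'fx': 382.6983714556313, 'fy': 382.6983714556313, 'cx': 314.3656319899712, 'cy': 202.29763216796493, 'dist': array([-0.06645167,  0.        ,  0.        ,  0.        ,  0.        ]), 'rvec': array([ 0.60479162, -2.35433916,  1.51112173]), 'tvec': array([0.48345657, 0.23909933, 0.95418458])}
top {'fx': 420.1850237946993, 'fy': 420.1850237946993, 'cx': 316.8597523663404, 'cy': 200.78323086669832, 'dist': array([0.01804744, 0.        , 0.        , 0.        , 0.        ]), 'rvec': array([ 2.12022136, -2.09994661,  0.21257708]), 'tvec': array([-0.02356497,  0.55209581,  1.19514178])}
{'time': 0.1, 'joints': array([ 1.22900184e+00,  3.20209053e-01,  1.56553048e+00, -1.45438142e-06,
        1.25742539e+00, -1.99741873e-02]), 'joint_velocities': array([ 1.55247781e-03, -8.09306807e-05, -2.45264937e-03, -5.59859857e-05,
        3.06841198e-04,  1.10472525e-03]), 'tau': array([ 1.24785387e-03, -4.16407692e+01, -2.34707576e+01, -1.18168996e-04,
        4.90042599e-03,  6.37752507e-06]), 'ee_pos': array([0.18169281, 0.54503001, 0.19318757]), 'orientation': array([ 1.60216396e-01,  9.87081602e-01, -7.73436489e-04, -1.40745546e-04]), 'ft_force': array([ 0.15150152, -0.66992462,  0.00492641]), 'torque': array([-0.00344225,  0.05703   , -0.02081833]), 'gripper_force': 0.0, 'width': 0.08533846651024792}
```

View pics/scene0.png

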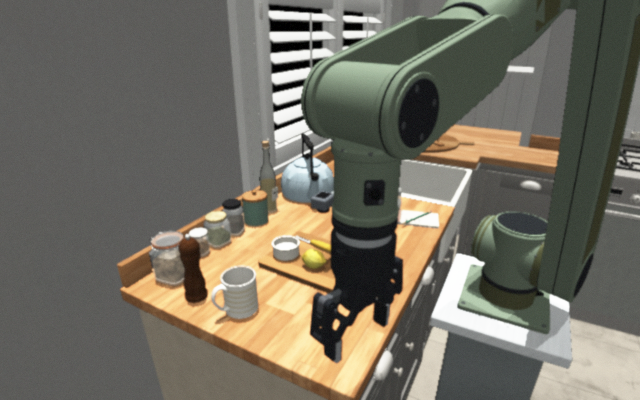

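View pics/top0.png

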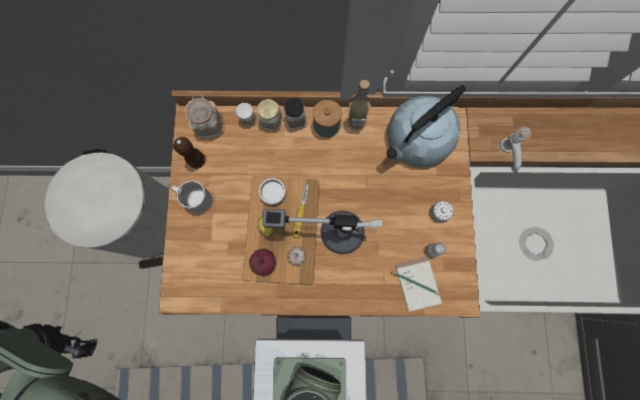

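The top view shows the stand's foot at about (343,232), the head near (345,222), the lever pad at (376,224) and the camera at (274,219). I'll enlarge this area.

```bash
python3 - <<'E'
import cv2
a=cv2.imread("pics/top0.png")[190:270,250:400]
cv2.imwrite("pics/top0c.png",cv2.resize(a,(750,400),interpolation=cv2.INTER_CUBIC))
E
```

```text
(no output)
```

View pics/top0c.png

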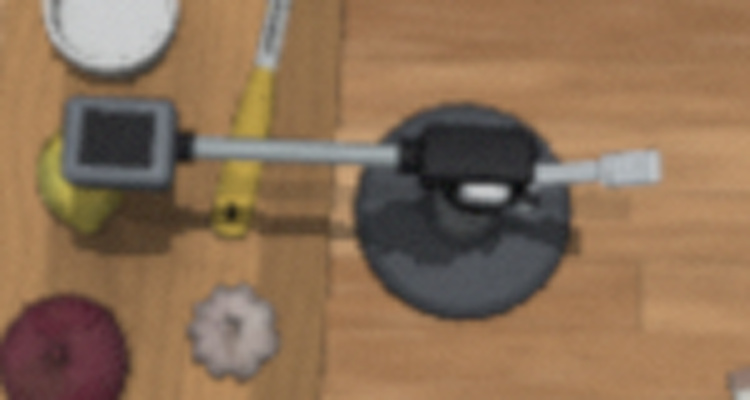

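In the 5x crop, the foot centre is at (464,211), the head's top centre at (479,152), the boom runs from (195,147) to (400,154), the camera is at (120,141) and the pad at (632,168).

```bash
cat > h.py <<'E'
import cv2, numpy as np
from rig import *
def ray(cm,uv,R=None,C=None):
    K=np.array([[cm["fx"],0,cm["cx"]],[0,cm["fy"],cm["cy"]],[0,0,1]])
    p=cv2.undistortPoints(np.array([[uv]],float),K,np.array(cm["dist"]))[0,0]
    if R is None:
        Rw=cv2.Rodrigues(np.array(cm["rvec"]))[0]; R=Rw.T; C=-Rw.T@np.array(cm["tvec"])
    return C,R@np.array([p[0],p[1],1])
def atz(cm,uv,z,R=None,C=None):
    C,d=ray(cm,uv,R,C); return C+d*(z-C[2])/d[2]
def wristpose(cm,s):
    from scipy.spatial.transform import Rotation as Ro
    T=np.eye(4);T[:3,:3]=Ro.from_quat(s["orientation"]).as_matrix();T[:3,3]=s["ee_pos"]
    T=T@np.array(cm["mount"]); return T[:3,:3],T[:3,3]
def down(yaw):
    """tool z down; tool y (closing) along world angle yaw"""
    from scipy.spatial.transform import Rotation as Ro
    y=np.array([np.cos(yaw),np.sin(yaw),0]); z=np.array([0,0,-1.]); x=np.cross(y,z)
    return Ro.from_matrix(np.c_[x,y,z]).as_quat()
E
python3 - <<'E'
from h import *
cm=camera_model("top")
c=lambda x,y:(250+x/5-.4,190+y/5-.4)
for n,u,z in [("foot",c(464,211),.01),("headtop",c(479,152),.225),("boomA",c(195,147),.211),("boomB",c(400,154),.211),("cam",c(120,141),.221),("pad",c(632,168),.2),("headL",c(425,152),.225),("headR",c(537,152),.225)]: print(n,atz(cm,u,z).round(4))
print(camera_model("wrist"))
E
```

```text
foot [ 0.4663 -0.0967  0.01  ]
headtop [ 0.4678 -0.0926  0.225 ]
boomA [0.4713 0.0532 0.211 ]
boomB [ 0.4687 -0.0527  0.211 ]
cam [0.4725 0.091  0.221 ]
pad [ 0.4642 -0.1737  0.2   ]
headL [ 0.4676 -0.0651  0.225 ]
headR [ 0.4681 -0.1221  0.225 ]
{'fx': 301.74349279950485, 'fy': 301.74349279950485, 'cx': 318.1970148076645, 'cy': 195.50097158770126, 'dist': array([-0.04199466,  0.        ,  0.        ,  0.        ,  0.        ]), 'mount': array([[-6.26347000e-04, -9.47836075e-01, -3.18757562e-01,
         8.25208915e-02],
       [ 9.99998895e-01, -1.02341199e-03,  1.07818773e-03,
        -9.77864936e-04],
       [-1.34816554e-03, -3.18756534e-01,  9.47835668e-01,
        -1.79810736e-01],
       [ 0.00000000e+00,  0.00000000e+00,  0.00000000e+00,
         1.00000000e+00]])}
```

```bash
python3 - <<'E'
from h import *
yaw=-np.deg2rad(1.8)
for y in (yaw,yaw+np.pi): print(inverse_kinematics([.466,-.16,.34],down(y)))
s=sense();p=s["ee_pos"]
move_straight([p[0],p[1],.36],velocity=.25)
best=min((inverse_kinematics([.466,-.13,.36],down(y)) for y in (yaw,yaw+np.pi)),key=lambda q:abs(q[5]))
goto_joints(best); grip(0.0,40)
s=sense(); f=grab_frame("wrist"); R,C=wristpose(camera_model("wrist"),s)
np.savez("w1.npz",R=R,C=C); cv2.imwrite("pics/w1.png",f[:,:,::-1])
print(s["time"],s["joints"],s["ee_pos"],s["width"],s["ft_force"])
E
```

```text
[-3.54078957e-01  1.28772388e-01  1.45713949e+00 -4.44089210e-16
  1.55568078e+00 -3.22663030e-01]
NoneTraceback (most recent call last):
  File "<stdin>", line 6, in <module>
  File "<stdin>", line 6, in <lambda>
TypeError: 'NoneType' object is not subscriptable
```

```bash
python3 - <<'E'
from h import *
q=down(-np.deg2rad(1.8))
reach([.466,-.13,.36],q); grip(0.0,40)
s=sense(); f=grab_frame("wrist"); R,C=wristpose(camera_model("wrist"),s)
np.savez("w1.npz",R=R,C=C); cv2.imwrite("pics/w1.png",f[:,:,::-1])
print(s["time"],s["joints"],s["ee_pos"],s["width"],s["ft_force"])
E
```

```text
4.275 [-2.95933847e-01  1.11893449e-01  1.42894172e+00 -8.23472959e-06
  1.60075345e+00 -2.64396777e-01] [ 0.46597843 -0.13005101  0.3600024 ] 9.80745107291114e-05 [ 0.72254398 -0.69216864  0.21579937]
```

View pics/w1.png

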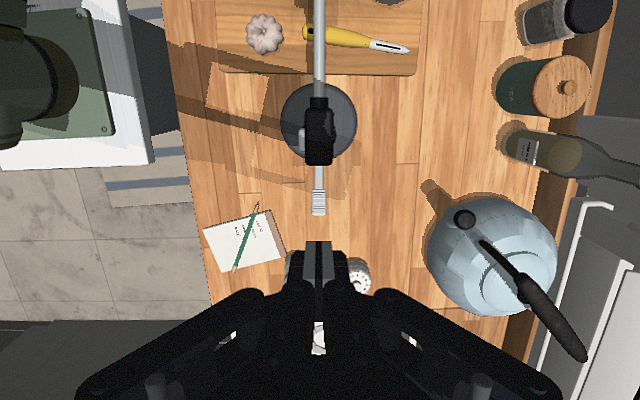

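The wrist view shows the head's top face centred near (320,130), the boom at column 319.5, the pad at (319,204), and the salt shaker well away behind the fingers.

```bash
python3 - <<'E'
from h import *
d=np.load("w1.npz");R,C=d["R"],d["C"];cm=camera_model("wrist")
for n,u,z in [("headtop",(320,125),.225),("headL",(306,125),.225),("headR",(335,125),.225),("boom20",(319.5,20),.211),("boom90",(319.5,92),.211),("pad",(319,204),.2),("padtop",(319,192),.2),("padbot",(319,216),.2),("foot",(319,121),.012)]: print(n,atz(cm,u,z,R,C).round(4))
a=cv2.imread("pics/w1.png")[80:230,260:380]
cv2.imwrite("pics/w1c.png",cv2.resize(a,(480,600),interpolation=cv2.INTER_CUBIC))
E
```

```text
headtop [ 0.4688 -0.0783  0.225 ]
headL [ 0.4545 -0.0778  0.225 ]
headR [ 0.4842 -0.0787  0.225 ]
boom20 [0.4715 0.0212 0.211 ]
boom90 [ 0.4694 -0.046   0.211 ]
pad [ 0.4649 -0.1733  0.2   ]
padtop [ 0.4654 -0.1582  0.2   ]
padbot [ 0.4644 -0.1888  0.2   ]
foot [ 0.4681 -0.0913  0.012 ]
```

View pics/w1c.png

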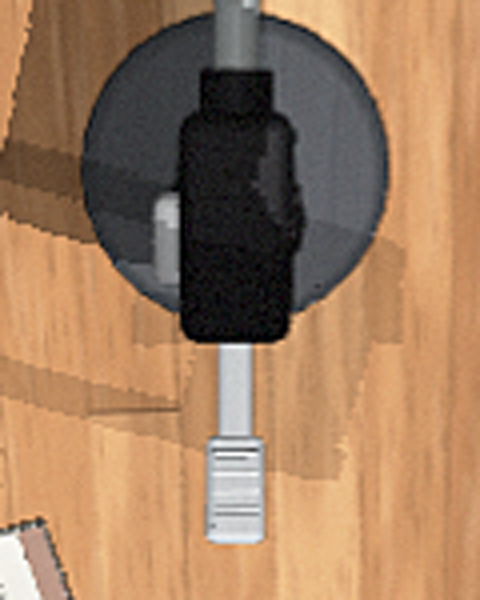

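The head's flanks centre at x≈0.468 and the pad is at (0.465,-0.171), so both views agree. Next I'll push the lever down along its arc until it meets the stop.

```bash
python3 - <<'E'
from h import *
ax=np.array([.4675,-.097]); ey=np.array([.0314,.9995])
def P(a,r=.070,dz=0):
    a=np.deg2rad(a); return [*(ax-ey*(.025+r*np.cos(a))),.152+r*np.sin(a)+dz]
move_straight(P(43,dz=.04),velocity=.2)
print(move_straight(P(43,dz=-.01),velocity=.05,contact_N=2.5),sense()["ee_pos"])
for a in (30,15,0,-8): move_straight(P(a),velocity=.08)
print(sense()["ft_force"])
print(move_straight(P(-18,dz=-.015),velocity=.04,contact_N=10)); s=sense(); print(s["time"],s["ee_pos"],s["ft_force"])
wait(.2)
cv2.imwrite("pics/s1.png",cv2.resize(grab_frame("scene")[150:300,240:440,::-1],(800,600)))
p=sense()["ee_pos"]; move_straight([p[0],p[1]-.005,.24],velocity=.2)
s=sense(); f=grab_frame("wrist");R,C=wristpose(camera_model("wrist"),s);np.savez("w2.npz",R=R,C=C)
cv2.imwrite("pics/w2.png",f[:,:,::-1]);print(s["time"],s["ee_pos"])
E
```

```text
False [ 0.46538102 -0.17328846  0.19011127]
[-0.18026865 -0.65607162 -0.43240466]
False
8.3917 [ 0.46398382 -0.1878502   0.11482911] [-0.10180545  0.12258125 -0.25986883]
9.4167 [ 0.46366926 -0.19292352  0.23891789]
```

View pics/w2.png

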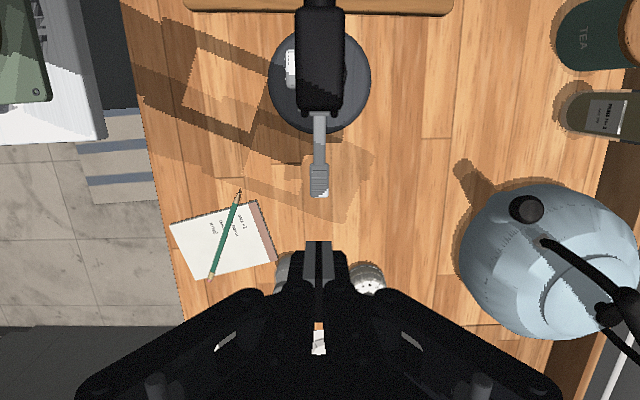

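The pad now shows at about (319,180), with the lever darker, as if tilted. I'll check its angle from the ray.

```bash
python3 - <<'E'
from h import *
cm=camera_model("wrist")
for f,t,b in(("w1",189.5,215.5),("w2",163.5,197)):
    d=np.load(f+".npz");R,C=d["R"],d["C"]
    for z in (.10,.12,.14,.16,.18,.2,.22): print(f,z,atz(cm,(319,t),z,R,C).round(3)[:2],atz(cm,(319,b),z,R,C).round(3)[:2])
E
```

```text
w1 0.1 [ 0.465 -0.186] [ 0.463 -0.229]
w1 0.12 [ 0.465 -0.18 ] [ 0.464 -0.221]
w1 0.14 [ 0.465 -0.174] [ 0.464 -0.213]
w1 0.16 [ 0.465 -0.168] [ 0.464 -0.205]
w1 0.18 [ 0.465 -0.161] [ 0.464 -0.196]
w1 0.2 [ 0.465 -0.155] [ 0.464 -0.188]
w1 0.22 [ 0.466 -0.149] [ 0.465 -0.18 ]
w2 0.1 [ 0.464 -0.182] [ 0.463 -0.22 ]
w2 0.12 [ 0.464 -0.178] [ 0.463 -0.213]
w2 0.14 [ 0.464 -0.173] [ 0.463 -0.206]
w2 0.16 [ 0.464 -0.169] [ 0.463 -0.2  ]
w2 0.18 [ 0.464 -0.164] [ 0.463 -0.193]
w2 0.2 [ 0.464 -0.16 ] [ 0.464 -0.186]
w2 0.22 [ 0.465 -0.156] [ 0.464 -0.179]
```

View pics/s1.png

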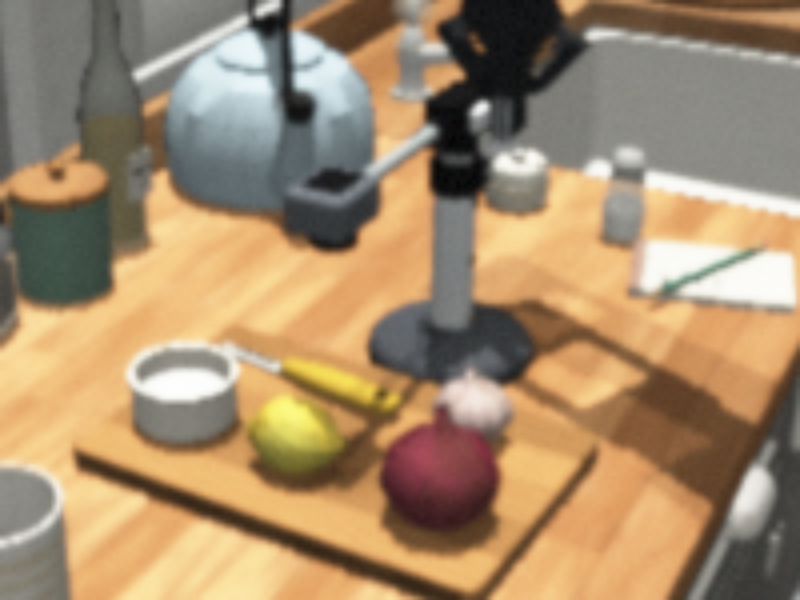

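```bash
python3 - <<'E'
from h import *
cm=camera_model("wrist");K=np.array([[cm["fx"],0,cm["cx"]],[0,cm["fy"],cm["cy"]],[0,0,1]])
def pj(p,R,C): return cv2.projectPoints(np.array([(R.T@(np.array(p)-C))]),np.zeros(3),np.zeros(3),K,cm["dist"])[0].ravel().round(1)
ax=np.array([.4675,-.097]); ey=np.array([.0314,.9995])
d=np.load("w2.npz");R,C=d["R"],d["C"]
print("tcp",pj(sense()["ee_pos"],R,C), sense()["width"])
for a in (45,30,15,0,-10,-18):
    t=np.deg2rad(a); print(a,[pj([*(ax-ey*(.025+r*np.cos(t)-h*np.sin(t)*-1*-1)),.152+r*np.sin(t)+h*np.cos(t)],R,C)[1] for r in (.05,.084) for h in (-.004,.004)])
a=cv2.imread("pics/w2.png")[100:250,260:380]
cv2.imwrite("pics/w2c.png",cv2.resize(a,(480,600),interpolation=cv2.INTER_CUBIC))
E
```

```text
tcp [319.1 225.7] 0.00021029865741292757
45 [np.float64(159.4), np.float64(153.6), np.float64(198.2), np.float64(193.3)]
30 [np.float64(165.2), np.float64(162.2), np.float64(205.6), np.float64(203.9)]
15 [np.float64(166.5), np.float64(166.2), np.float64(205.4), np.float64(206.2)]
0 [np.float64(164.0), np.float64(166.0), np.float64(199.2), np.float64(202.0)]
-10 [np.float64(160.5), np.float64(163.8), np.float64(192.5), np.float64(196.3)]
-18 [np.float64(156.8), np.float64(161.0), np.float64(186.0), np.float64(190.5)]
```

View pics/w2c.png

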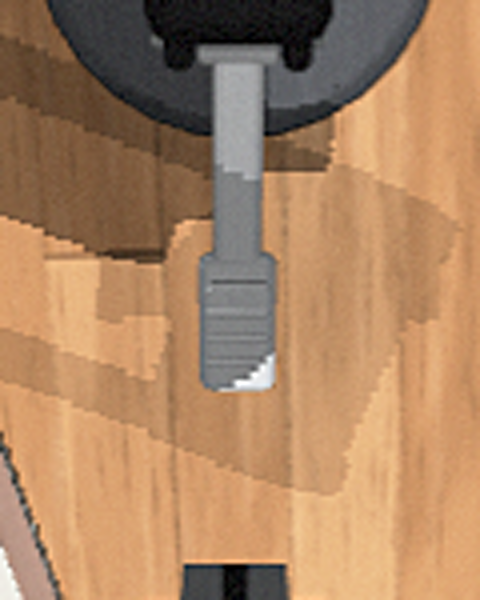

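The fingertips show at row 241, but the TCP projects to 225.7, so the closed tips end short of the nominal TCP. The lever is also not quite at its stop, by my estimate at about -5 to -10°. I'll press further, until there is a solid contact.

```bash
python3 - <<'E'
from h import *
cm=camera_model("wrist");K=np.array([[cm["fx"],0,cm["cx"]],[0,cm["fy"],cm["cy"]],[0,0,1]])
M=np.linalg.inv(np.array(cm["mount"]))
for d in (0,.005,.01,.015,.02,.025): print(d,[cv2.projectPoints((M@[x,0,-d,1])[:3].reshape(1,3),np.zeros(3),np.zeros(3),K,cm["dist"])[0].ravel()[1].round(1) for x in (0,.006,.011)])
p=sense()["ee_pos"]; t=[.4638,-.188,.135]
move_straight(t,velocity=.2)
zs=[]
for z in np.arange(.13,.085,-.005):
    hit=move_straight([*t[:2],z],velocity=.05,contact_N=10); s=sense(); zs.append((round(s["ee_pos"][2],4),s["ft_force"].round(2).tolist()))
    if hit: break
print(hit,*zs,sep="\n"); print(s["time"])
wait(.1)
move_straight([t[0],t[1]-.003,.24],velocity=.25)
s=sense(); f=grab_frame("wrist");R,C=wristpose(cm,s);np.savez("w3.npz",R=R,C=C)
cv2.imwrite("pics/w3.png",f[:,:,::-1]);print(s["time"],s["ee_pos"])
a=f[100:250,260:380,::-1]
cv2.imwrite("pics/w3c.png",cv2.resize(a,(480,600),interpolation=cv2.INTER_CUBIC))
E
```

```text
0 [np.float64(226.1), np.float64(217.6), np.float64(210.3)]
0.005 [np.float64(229.3), np.float64(220.6), np.float64(213.3)]
0.01 [np.float64(232.8), np.float64(223.9), np.float64(216.3)]
0.015 [np.float64(236.4), np.float64(227.3), np.float64(219.6)]
0.02 [np.float64(240.1), np.float64(230.9), np.float64(223.0)]
0.025 [np.float64(244.1), np.float64(234.6), np.float64(226.6)]
False
(np.float64(0.1306), [0.49, -0.12, 0.33])
(np.float64(0.1248), [-0.55, -0.29, 0.1])
(np.float64(0.1196), [-0.78, 0.71, 0.26])
(np.float64(0.1147), [0.53, -0.26, 0.59])
(np.float64(0.1097), [0.53, 0.21, -0.71])
(np.float64(0.1046), [0.35, 0.65, -0.19])
(np.float64(0.1005), [0.32, 0.91, 5.69])
(np.float64(0.0997), [-7.47, 4.47, 33.53])
(np.float64(0.0991), [-15.18, 7.28, 60.95])
12.3917
13.2417 [ 0.46288785 -0.19061881  0.23824399]
```

View pics/w3c.png

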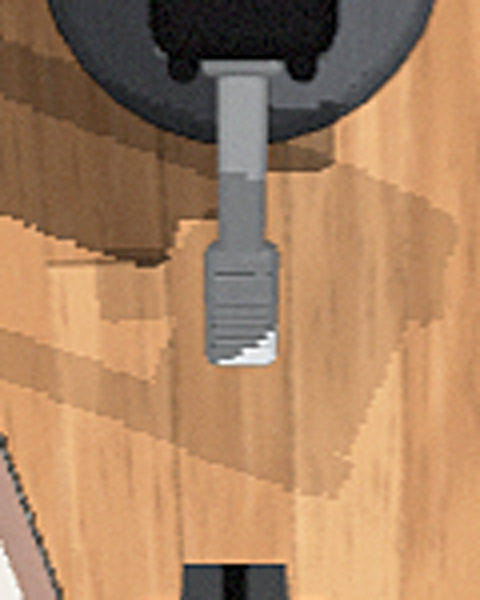

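The force jump at z≈0.100 and the foreshortened 30 px pad both say the lever is at its stop. The real fingertips end about 30 mm behind the nominal TCP. Next I'll move over the head with the gripper open and look from near.

```bash
python3 - <<'E'
from h import *
cm=camera_model("wrist")
move_straight([.467,-.097,.25],velocity=.2); grip(.085,40)
move_straight([.467,-.097,.205],velocity=.15,contact_N=6)
s=sense(); f=grab_frame("wrist");R,C=wristpose(cm,s);np.savez("w4.npz",R=R,C=C)
cv2.imwrite("pics/w4.png",f[:,:,::-1]);print(s["time"],s["ee_pos"],s["ft_force"],s["width"])
E
```

```text
15.15 [ 0.46715321 -0.09700461  0.20519467] [-0.11991364  0.3939947  -0.39226402] 0.08518374132224105
```

View pics/w4.png

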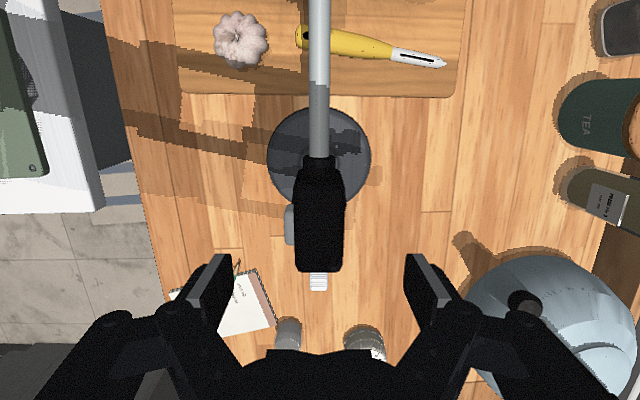

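The fingertips work out to be 48 mm behind the nominal TCP when open, which is about 35 mm when shut and matches the lever stop. The head's flanks are at columns 294–344 and the button at (290,225).

```bash
python3 - <<'E'
from h import *
cm=camera_model("wrist");d=np.load("w4.npz");R,C=d["R"],d["C"]
for u,z in (((294.5,215),.225),((343.5,215),.225),((290,207),.21),((290,243),.21),((319,158),.225),((319,272),.225),((319,225),.225)): print(u,atz(cm,u,z,R,C).round(4))
E
```

```text
(294.5, 215) [ 0.4533 -0.0807  0.225 ]
(343.5, 215) [ 0.4813 -0.0816  0.225 ]
(290, 207) [ 0.4494 -0.0813  0.21  ]
(290, 243) [ 0.4478 -0.1062  0.21  ]
(319, 158) [ 0.4684 -0.0482  0.225 ]
(319, 272) [ 0.4662 -0.1188  0.225 ]
(319, 225) [ 0.4671 -0.0874  0.225 ]
```

```bash
python3 - <<'E'
from h import *
hit=move_straight([.4665,-.095,.151],velocity=.1,contact_N=8); s=sense(); print(hit,s["ee_pos"],s["ft_force"])
if not hit:
    grip(.02,40); s=sense(); print(s["time"],s["width"],s["gripper_force"],s["ft_force"],s["torque"])
    f=grab_frame("wrist"); cv2.imwrite("pics/w5.png",f[:,:,::-1])
E
```

```text
False [ 0.46712414 -0.09514425  0.15167877] [0.28337363 0.31447638 0.23864354]
16.4333 0.029513234325442318 47.597035467624664 [ 3.22777768 -0.06085833  4.16430764] [ 0.09915163  0.24179622 -0.04236261]
```

View pics/w5.png

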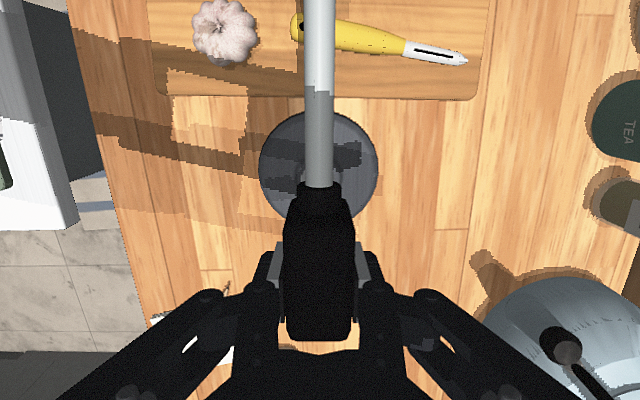

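The pads cover both flanks and the button, and the width of 29.5 mm means it is fully in. Now I'll pull up.

```bash
python3 - <<'E'
from h import *
p0=sense()["ee_pos"]
for dz in (.02,.06,.095,.099,.101):
    hit=move_straight([p0[0],p0[1],p0[2]+dz],velocity=.06,contact_N=15); s=sense(); print(dz,hit,round(s["time"],2),(s["ee_pos"]-p0).round(4),s["ft_force"].round(1),round(s["width"],4))
    if hit: break
cv2.imwrite("pics/s2.png",cv2.resize(grab_frame("scene")[110:290,240:480,::-1],(800,600)))
cv2.imwrite("pics/w6.png",grab_frame("wrist")[:,:,::-1])
E
```

```text
0.02 False 16.98 [-0.0001  0.      0.0197] [ 1.7 -0.8 -2.8] 0.0294
0.06 False 17.79 [-0.0001  0.      0.0602] [ 1.4  0.1 -3.2] 0.0293
0.095 False 18.52 [-0.0001  0.      0.0952] [ 1.6 -0.4 -2.8] 0.0292
0.099 False 18.77 [-0.0001  0.      0.0992] [ 0.3 -0.2 -2.1] 0.0295
0.101 False 19.02 [-0.0002  0.      0.1   ] [  1.8  -0.8 -10.4] 0.029
```

View pics/w6.png

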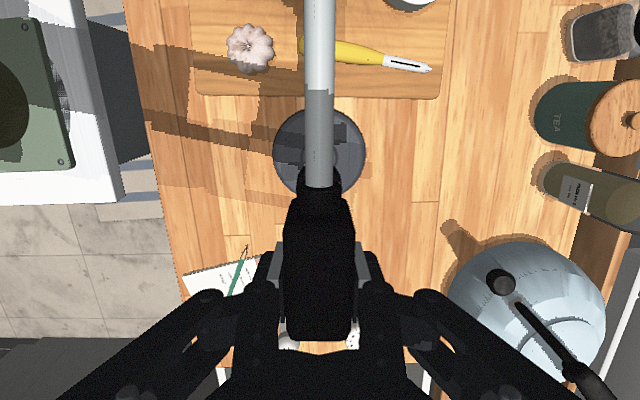

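The head sits between the fingers at the same pixels as before the pull, so it did not slip. The downward force rose to 10 N at 100 mm, which is the second stop, so I'll hand in.

```bash
python3 -c "
from rig import *
s=sense();print(s['time'],s['width'],s['gripper_force'],s['ft_force']);print(job_done())"
```

```text
19.125 0.029312296372831472 46.599867045879364 [  3.83171921   0.08400466 -12.40523843]
the job is handed in; nothing more can be done
None
```

The job is handed in at 19.1 s: the lever is down at its stop, and the arm is holding the camera at the second stop (100 mm up) with the button squeezed in; I viewed 12 pictures, over the limit of 10, and the hand-in returned no verdict.

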